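Sweep the loose tube caps into the catch fence

ROBOT

A 6-joint arm with a two-finger parallel gripper is mounted at the origin on a cart in front of the work surface, level with it; the furniture and walls round the work are solid. World frame = base frame: x ahead of the robot, y to its left, z up, the work surface at z = 0. Lengths are in m, angles in rad, forces in N, time in s.
With the tool pointing down it reaches from about 0.375 to 0.9 m from the base axis. Payload 3.1 kg.
Tool frame: the origin (TCP) lies between the finger pads; the fingertips stand manip.nose_length ahead of it and the grasp point (between the pads) lies 5 mm behind it (manip.nose_length is the distance from the TCP to the fingertips, in m); z points along the fingers, y is the line along which they close (so a half turn about z gives the same grasp; the last joint's range is limited). The gripper opens to 85 mm and grips with 20 to 120 N. Pads are 22 mm wide; open, the fingers measure 114 mm over their backs; the gripper's body (76 mm by 85 mm) begins 54 mm behind the grasp point. The pads swing forward as they close: fully open they stand 13 mm farther back than shut.
Start: joints at [-1.506, 0.527, 1.433, -0, 1.181, -0.178], TCP at [0.151, -0.606, 0.245] pointing down, gripper open.
Joint ranges: [-3.08, 3.08], [-0.75, 2.2], [0.22, 2.44], [-1.43, 4.57], [0, 2.65], [-2.85, 2.85]. Speed limits (rad/s): [2.79, 2.79, 3.14, 3.14, 3.14, 3.14].

INTERFACE

Orientations are given as a unit quaternion [x, y, z, w].
In Python, from station import monitor, eyes, job, manip gives the robot as it stands.
- The arm moves only by the shell command python3 -m pendant 'ROWS' [FORCE]. ROWS is JSON, a list that holds one entry, the list of rows, each a list of 7 numbers: the shift along the tool's x, y, z as a fraction of full scale, then the turn, a rotation vector about the tool's x, y, z as a fraction of full scale, then the opening, from 0 (shut) to 1 (fully open). A call has 1 to 20 rows; each row shifts and turns the commanded pose from where the row before left it, along the tool's axes as they then stand; what a row does not reach is not made up. Full scale, the value 1, is 800 mm for a shift and 0.12 rad for a turn. A row lasts 1/10 s, in which the tool goes at most 50 mm and 8.59 degrees, less where a joint would pass 70% of its speed; a pose out of reach is approached as far as the arm can. A call with a number of a shift or a turn outside -1 to 1 is refused whole. A call with a gripper value outside its range is refused whole. The fingers move at their own pace and stop on an object; FORCE is the grip in N (left out, the last holds). Time passes only in rows, so rows that do not move let the fingers close. It gives the time, the measured TCP pose, the force, the opening and the grip force at its end, in the units of the state.
- monitor.sense(): the state, without advancing time (a new reading comes with each control period).
- eyes.snapshot(name): name is "side" or "top" or "wrist"; returns a dict with "pixels" (480x640x3 uint8, red, green, blue), "depth" (480x640 float32, m along the optical axis (not along the pixel's ray), 0 where there is no reading), "intrinsics" (3x3 intrinsics, pixels), "eye" and "attitude" of the camera in the world. Camera axes: x right, y down, z forward; pixel columns grow to the right and rows downward; lengths in m; the calibration is good to about 2 mm. A picture is of the moment at which its call begins.
- job.sign_off(): hands the job in; it is judged then, once.
The state is a dict: "t": time; "q": joint angles; "qd": joint speeds; "tau": joint torques, N m; "tcp_pos": TCP position; "tool_rot": TCP orientation; "force": force on the tool from outside, world axes, zero at the start; "ft_torque": the same for the moment, N m; "finger_gap": opening from 0.0 (shut) to 1.0 (fully open); "gripper_force": force on a finger pad.
Only numpy, scipy, OpenCV 4.12 (cv2) and the standard library are available. Lean on these libraries where they do the work, as an engineer would, in place of code of your own. Each camera call takes 0.05 s, during which the arm holds its last target. There are 200 camera calls.

TASK

Sweep the three loose tube caps across the bench with closed fingertips into the low three-sided catch fence, so that each lies flat on the bench and wholly inside the mouth. Push them gently: do not pinch them, lift them or press them hard, and do not shift the plug gauge, the deburring tool or the nippers.

Things in the scene. Friction and masses are not known exactly. Their poses are not given: they have to be found in the camera images.
- catch_fence: low three-sided fence of bare aluminium sheet, fixed to the bench: two side walls and a back wall, 3 mm thick, 22 mm high, no floor, no front. Inside 180 mm wide (y) and 100 mm deep (x). Origin on the bench at the middle of the open mouth; x points in toward the back wall: the inside is x 0 to 0.100, y -0.090 to 0.090; z up. 3 mm thick screw flanges stick out 16 mm outside the walls
- cap_a: white moulded tube cap, a flat disc 34 mm in diameter, 11 mm high, about 15 g, loose on the bench 55 to 130 mm out from the fence's mouth; one of three alike. Origin at the centre of its underside, z up. This one starts at the -y side of the group (fence's axes), at least 50 mm from the next, centre to centre
- cap_b: white moulded tube cap, a flat disc 34 mm in diameter, 11 mm high, about 15 g, loose on the bench 55 to 130 mm out from the fence's mouth; one of three alike. Origin at the centre of its underside, z up. This one starts in the middle of the group (fence's axes), at least 50 mm from the next, centre to centre
- cap_c: white moulded tube cap, a flat disc 34 mm in diameter, 11 mm high, about 15 g, loose on the bench 55 to 130 mm out from the fence's mouth; one of three alike. Origin at the centre of its underside, z up. This one starts at the +y side of the group (fence's axes), at least 50 mm from the next, centre to centre
- plug_gauge: bystander: grey steel plug gauge with a knurled middle, 108 mm long along its x, 30 mm in diameter, lying on the bench beside the fence on its +y side; origin at the middle of its underside
- deburr_tool: bystander: yellow-handled deburring tool, 137 mm long along its x, 17 mm in diameter, lying behind the caps, 220 mm or more out from the fence's mouth; origin at the middle of its underside
- nippers: bystander: black-handled nippers, 138 x 54 mm and 14 mm high, long axis x, lying beside the fence on its -y side; origin at the middle of the underside

How it is judged:
By the outcome, as a careful person would: the job done as asked, in the order asked, and still so for the second after the job is handed in, with the robot touching nothing.
It also fails if it takes over 51 s, if anything falls off the work surface, if the arm or the gripper's body presses on something with over 40 N, if the wrist force passes 120 N, or if a joint passes its speed limit or range.

## Working session

There is one attempt and no reset: what is moved stays moved. The work goes in short steps, Python scripts to look and compute and a shell command to move; the robot and the scene stay as the last step left them, time stands still between calls to the robot, and variables do not carry over. Pictures are saved under pics/ and viewed, at most 10 in all, crops included, and the job is handed in when it is done.

```bash
mkdir -p pics; python3 - <<'E'
from station import monitor, eyes, job, manip
import cv2,numpy as np
s=monitor.sense(); print(s['t'],s['tcp_pos'],s['tool_rot'],s['finger_gap'],manip.nose_length)
for n in ["top","side"]:
    d=eyes.snapshot(n); cv2.imwrite(f"pics/{n}0.png",d["pixels"][:,:,::-1]); np.savez(f"{n}0.npz",**d)
    print(n,d["intrinsics"],d["eye"],d["attitude"])
E
```

```text
0.0 [ 0.15083037 -0.60579407  0.24431971] [ 9.92582316e-01  1.21569345e-01  6.33601418e-05 -1.11222174e-03] 1.0000213585485647 0.014
top [[615.52974498   0.         321.46579741]
 [  0.         615.52974498 242.90086153]
 [  0.           0.           1.        ]] [0.38612392 0.29674819 0.97313009] [ 0.71542063 -0.6951571   0.04276785 -0.05568519]
side [[595.59117436   0.         319.11629802]
 [  0.         595.59117436 248.33730481]
 [  0.           0.           1.        ]] [ 0.30404735 -0.36631246  0.6955711 ] [ 0.90322901 -0.14219277  0.05726687 -0.40084795]
```

View pics/top0.png

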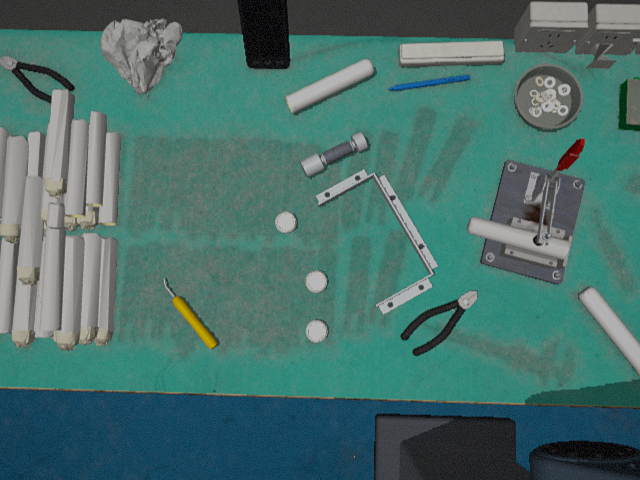

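The top view shows the caps at about (286,222), (316,281) and (316,331). The fence opens to the left, with mouth ends near (318,200) and (380,310). The plug gauge is at (335,155), the nippers at (440,320) and the deburrer at (190,315).

```bash
cat > h.py <<'E'
import numpy as np,cv2
from scipy.spatial.transform import Rotation as R
def ray(d,uv,z):
    K=d["intrinsics"];uv=np.atleast_2d(uv).astype(float)
    r=np.c_[(uv[:,0]-K[0,2])/K[0,0],(uv[:,1]-K[1,2])/K[1,1],np.ones(len(uv))]
    r=R.from_quat(d["attitude"]).apply(r); e=np.array(d["eye"])
    return e+r*((z-e[2])/r[:,2])[:,None]
def cloud(d):
    v,u=np.mgrid[:480,:640];K=d["intrinsics"];z=d["depth"]
    p=np.dstack([(u-K[0,2])/K[0,0]*z,(v-K[1,2])/K[1,1]*z,z]).reshape(-1,3)
    return (R.from_quat(d["attitude"]).apply(p)+d["eye"]).reshape(480,640,3)
def caps(d,box):
    im=d["pixels"];h=cv2.cvtColor(im,cv2.COLOR_RGB2HSV)
    m=((h[...,1]<60)&(h[...,2]>150)).astype(np.uint8);k=np.zeros_like(m);x0,y0,x1,y1=box;k[y0:y1,x0:x1]=1
    out=[]
    for c in cv2.findContours(m*k,0,2)[0]:
        if cv2.contourArea(c)<120: continue
        (u,v),r=cv2.minEnclosingCircle(c); out.append((u,v,r,ray(d,(u,v),.009)[0].round(4)))
    return out
E
python3 - <<'E'
from h import *
d=dict(np.load("top0.npz"))
for c in caps(d,(265,205,335,350)): print(c)
P=cloud(d); print("bench z",np.median(P[250:330,230:300,2]))
z=P[...,2]
reg=np.zeros((480,640),bool);reg[165:318,312:440]=1
m=reg&(z>.014)&(z<.03)
m[:200,:][:, :]&=True
big=cv2.resize(d["pixels"][160:320,300:450,::-1],None,fx=3.7,fy=3.7,interpolation=cv2.INTER_CUBIC)
o=cv2.resize(np.where(m[160:320,300:450,None],np.uint8([0,0,255]),d["pixels"][160:320,300:450,::-1]),None,fx=2.6,fy=2.6,interpolation=0)
b2=cv2.resize(d["pixels"][160:320,300:450,::-1],None,fx=2.6,fy=2.6,interpolation=cv2.INTER_CUBIC)
cv2.imwrite("pics/f.png",np.hstack([b2,o]))
for n,uv in dict(gauge=[335,155],nipA=[404,338],nipB=[416,352],tip=[476,296],d1=[167,282],d2=[214,346]).items(): print(n,ray(d,uv,.01)[0].round(3))
E
```

```text
(315.81146240234375, 330.47540283203125, 10.846245765686035, array([0.3837, 0.3211, 0.009 ]))
(315.65216064453125, 281.14129638671875, 10.51354694366455, array([0.4603, 0.3237, 0.009 ]))
(284.9333190917969, 221.89999389648438, 10.113509178161621, array([0.5532, 0.3756, 0.009 ]))
bench z -0.00022448780354056286
gauge [0.665 0.299 0.01 ]
nipA [0.376 0.185 0.01 ]
nipB [0.356 0.166 0.01 ]
tip [0.444 0.074 0.01 ]
d1 [0.452 0.557 0.01 ]
d2 [0.355 0.478 0.01 ]
```

View pics/f.png

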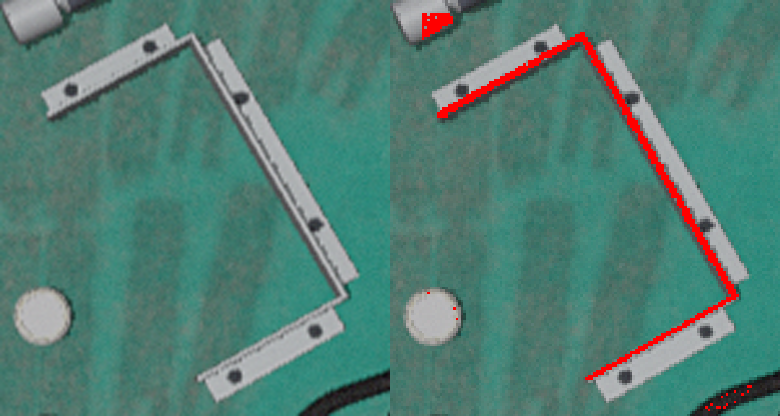

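View pics/side0.png

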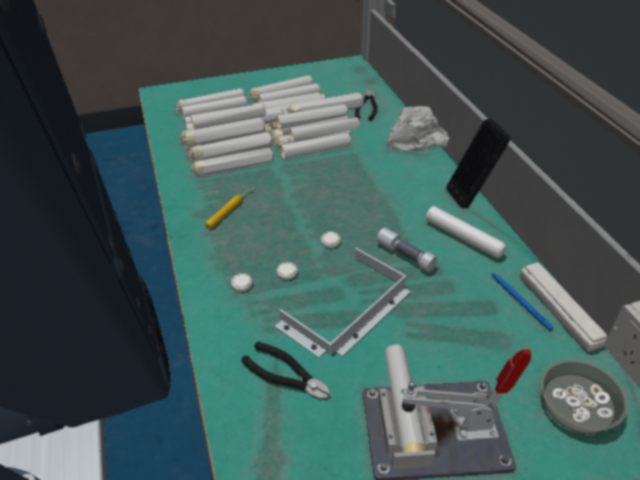

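The wall tops show up cleanly in the depth. Mouth ends in the full image are at about (320,204) and (376,305), and the back corners at about (374,174) and (433,274). In the side view, the space behind the caps is free.

```bash
cat >> h.py <<'E'
def tofence(p,O,yaw):
    c,s=np.cos(yaw),np.sin(yaw); q=np.atleast_2d(p)[:,:2]-O
    return np.c_[q@[c,s],q@[-s,c]]
E
python3 - <<'E'
from h import *
d=dict(np.load("top0.npz"))
C=ray(d,[[320,204.2],[376.2,305.4],[374.2,174.2],[432.7,273.8]],.0215)[:,:2]
print(C.round(4)); print("mouth w",np.linalg.norm(C[0]-C[1]),"back",np.linalg.norm(C[2]-C[3]),"sides",np.linalg.norm(C[2]-C[0]),np.linalg.norm(C[3]-C[1]))
dx=C[2]+C[3]-C[0]-C[1]; dy=C[0]+C[2]-C[1]-C[3]
yx=np.arctan2(dx[1],dx[0]);yy=np.arctan2(dy[1],dy[0])-np.pi/2;yaw=(yx*100+yy*180)/280
c=C.mean(0); O=c-0.0508*np.array([np.cos(yaw),np.sin(yaw)])
print(yx,yy,"O",O,"yaw",yaw); np.savez("fence.npz",O=O,yaw=yaw)
caps_=[[.3837,.3211],[.4603,.3237],[.5532,.3756]]
print(tofence(caps_,O,yaw).round(4)); print(tofence(C,O,yaw).round(4))
print(tofence([[.355,.478],[.452,.557]],O,yaw).round(3))
E
```

```text
[[0.5808 0.3203]
 [0.4247 0.2292]
 [0.6315 0.2359]
 [0.4759 0.1428]]
mouth w 0.18080055007956095 back 0.1813598086169715 sides 0.09842491470929476 0.10037424639553719
-1.0328650808797906 -1.0369175139809217 O [0.5023069  0.27575567] yaw -1.0354702164448035
[[-0.0995 -0.0789]
 [-0.0627 -0.0117]
 [-0.0599  0.0947]]
[[ 0.0017  0.0903]
 [ 0.0005 -0.0905]
 [ 0.1001  0.0908]
 [ 0.1009 -0.0905]]
[[-0.249 -0.024]
 [-0.268  0.1  ]]
```

```bash
python3 -m pendant '[[[0.047,-0.024,0,0,0,0,0],[0.047,-0.024,0,0,0,0,0],[0.047,-0.024,0,0,0,0,0],[0.047,-0.024,0,0,0,0,0],[0.047,-0.024,0,0,0,0,0],[0.047,-0.024,0,0,0,0,0],[0.047,-0.024,0,0,0,0,0],[0.047,-0.024,0,0,0,0,0],[0.047,-0.024,0,0,0,0,0],[0.047,-0.024,0,0,0,0,0],[0.047,-0.024,0,0,0,0,0],[0.008,-0.051,0,0,0,0,0],[0.008,-0.051,0,0,0,0,0],[0.008,-0.051,0,0,0,0,0],[0.008,-0.051,0,0,0,0,0],[0.008,-0.051,0,0,0,0,0],[0.008,-0.051,0,0,0,0,0],[0.008,-0.051,0,0,0,0,0],[0.008,-0.051,0,0,0,0,0],[0.008,-0.051,0,0,0,0,0]]]' 20
python3 -m pendant '[[[0.008,-0.051,0,0,0,0,0],[0.008,-0.051,0,0,0,0,0],[0.008,-0.051,0,0,0,0,0],[0.008,-0.051,0,0,0,0,0],[0.008,-0.051,0,0,0,0,0],[0.008,-0.051,0,0,0,0,0],[0.008,-0.051,0,0,0,0,0],[0,0,0,0,0,-1,0],[0,0,0,0,0,-1,0],[0,0,0,0,0,-1,0],[0,0,0,0,0,-1,0],[0,0,0,0,0,-1,0],[0,0,0,0,0,-1,0],[0,0,0,0,0,-1,0],[0,0,0,0,0,-1,0],[0,0,0,0,0,-1,0],[0,0,0,0,0,-1,0],[0,0,0,0,0,-1,0],[0,0,0,0,0,-1,0]]]'
python3 -m pendant '[[[0,0,0,0,0,-1,0],[0,0,0,0,0,-1,0],[0,0,0,0,0,-1,0],[0,0,0,0,0,-0.52,0],[0,0,0,0,0,0,0],[0,0,0,0,0,0,0]]]'
cat >> h.py <<'E'
def goto(s,F,cap,push,back,z):
    "tool-frame shift in full-scale units from state s to TCP 'back' behind cap (fence xy) for a push at fence angle push; returns also turn"
    O,yaw=F["O"],float(F["yaw"]); a=yaw+push
    w=O+np.array([[np.cos(yaw),-np.sin(yaw)],[np.sin(yaw),np.cos(yaw)]])@(np.array(cap)-back*np.array([np.cos(push),np.sin(push)]))
    r=R.from_quat(s["tool_rot"]); X=r.as_matrix()[:,0]
    turn=(a+np.pi-np.arctan2(X[1],X[0])+np.pi)%(2*np.pi)-np.pi
    return r.inv().apply(np.r_[w,z]-s["tcp_pos"])/.8, -turn/.12
E
python3 - <<'E'
from h import *; from station import monitor
s=monitor.sense();F=np.load("fence.npz")
print(s['t'],s['tcp_pos'],s['q'],s['finger_gap'],s['force'],R.from_quat(s['tool_rot']).as_matrix().round(3))
print(goto(s,F,(-.0627,-.0117),0,.042,.019))
E
```

```text
t: 2.1
tcp_pos: [0.4679, 0.0701, 0.2451]
tool_rot: [0.993, 0.121, -0.0, -0.0]
force: [0.5, -0.6, 0.0]
finger_gap: 0.001
gripper_force: 0.0
t: 4.0
tcp_pos: [0.4427, 0.3563, 0.2448]
tool_rot: [0.664, 0.748, -0.001, -0.0]
force: [-0.3, -0.3, 0.3]
finger_gap: 0.001
gripper_force: 0.0
t: 4.6
tcp_pos: [0.4429, 0.3564, 0.245]
tool_rot: [0.495, 0.869, -0.0, -0.0]
force: [-0.1, 0.1, 0.1]
finger_gap: 0.002
gripper_force: 0.0
4.6 [0.44286103 0.35641121 0.24500792] [ 4.81137075e-01  4.51940771e-01  1.57660575e+00 -1.16168512e-05
  1.11379343e+00 -5.28905825e-02] 0.002298907910500011 [-0.07415603  0.13761324  0.07882863] [[-0.509  0.861 -0.001]
 [ 0.861  0.509 -0.   ]
 [ 0.    -0.001 -1.   ]]
(array([ 0.00624321, -0.00194035,  0.28251161]), np.float64(-0.010777785131429093))
```

```bash
python3 -m pendant '[[[0.003,-0.001,0.05,0,0,0,0],[0.003,-0.001,0.05,0,0,0,0],[0,0,0.05,0,0,0,0],[0,0,0.05,0,0,0,0],[0,0,0.04,0,0,0,0],[0,0,0.02,0,0,0,0],[0,0,0.01,0,0,0,0],[0,0,0.007,0,0,0,0],[0,0,0.005,0,0,0,0],[0,0,0,0,0,0,0]]]'
python3 - <<'E'
from h import *; from station import eyes
d=eyes.snapshot("top"); e=eyes.snapshot("side")
cv2.imwrite("pics/c1.png",np.hstack([d["pixels"][130:360,200:440],e["pixels"][180:410,180:420]])[:,:,::-1].repeat(1,0))
E
```

```text
t: 5.6
tcp_pos: [0.4396, 0.36, 0.0201]
tool_rot: [0.495, 0.869, 0.0, 0.0]
force: [-0.2, -0.1, -0.3]
finger_gap: 0.0
gripper_force: 0.0
```

View pics/c1.png

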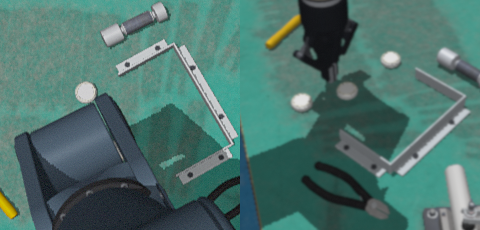

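Fingertips are just behind cap b (side crop: cap at about (345,90), fingertips at (328,75)), with no contact. Pushing half way, then checking.

```bash
python3 -m pendant '[[[-0.004,0,0,0,0,0,0],[-0.006,0,0,0,0,0,0],[-0.008,0,0,0,0,0,0],[-0.008,0,0,0,0,0,0],[-0.008,0,0,0,0,0,0],[-0.008,0,0,0,0,0,0],[-0.008,0,0,0,0,0,0],[-0.008,0,0,0,0,0,0],[-0.008,0,0,0,0,0,0],[-0.008,0,0,0,0,0,0],[-0.008,0,0,0,0,0,0],[-0.008,0,0,0,0,0,0],[-0.004,0,0,0,0,0,0],[0,0,0,0,0,0,0]]]'
python3 - <<'E'
from h import *; from station import eyes,monitor
F=np.load("fence.npz");O,y=F["O"],float(F["yaw"])
e=eyes.snapshot("side"); s=monitor.sense()
print("tcp",tofence(s["tcp_pos"],O,y))
cv2.imwrite("pics/c2.png",cv2.resize(e["pixels"][180:410,180:460,::-1],None,fx=2,fy=2))
E
```

```text
t: 7.1
tcp_pos: [0.478, 0.2947, 0.0196]
tool_rot: [0.495, 0.869, -0.0, 0.0]
force: [-0.7, -0.2, 0.6]
finger_gap: 0.001
gripper_force: 0.0
tcp [[-0.02900892 -0.01140426]]
```

View pics/c2.png

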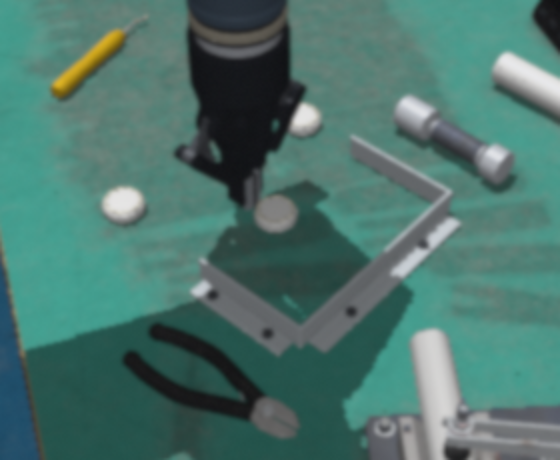

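Cap b (about (276,213) in this crop) sits centred ahead of the fingertips, at the mouth. Continuing, then backing off and rising.

```bash
python3 -m pendant '[[[-0.004,0,0,0,0,0,0],[-0.008,0,0,0,0,0,0],[-0.008,0,0,0,0,0,0],[-0.008,0,0,0,0,0,0],[-0.008,0,0,0,0,0,0],[-0.008,0,0,0,0,0,0],[-0.008,0,0,0,0,0,0],[-0.008,0,0,0,0,0,0],[-0.008,0,0,0,0,0,0],[-0.008,0,0,0,0,0,0],[-0.007,0,0,0,0,0,0],[-0.004,0,0,0,0,0,0],[0,0,0,0,0,0,0],[0.01,0,0,0,0,0,0],[0.02,0,0,0,0,0,0],[0.01,0,-0.05,0,0,0,0],[0.05,0,-0.03,0,0,0,0],[0.05,0,0,0,0,-0.8,0],[0.05,0,0,0,0,-0.8,0],[0,0,0,0,0,0,0]]]'
python3 - <<'E'
from h import *; from station import eyes,monitor
F=np.load("fence.npz");O,y=F["O"],float(F["yaw"])
e=eyes.snapshot("side"); s=monitor.sense()
for c in caps(e,(200,220,400,345)): print(c[:3],tofence(c[3],O,y).round(4))
a=np.array([-.0995,-.0789]);print(tofence(s["tcp_pos"],O,y))
print(goto(s,F,a,np.arctan2(.0289,.1495),.042,.0195))
E
```

```text
t: 9.15
tcp_pos: [0.4275, 0.3681, 0.084]
tool_rot: [0.406, 0.914, -0.0, -0.001]
force: [0.5, -0.8, -0.5]
finger_gap: 0.002
gripper_force: 0.0
(352.0, 305.5, 10.062405586242676) [[ 0.0687 -0.0031]]
(372.0, 318.5, 37.13835525512695) [[ 0.1083 -0.0037]]
(240.5, 280.0, 9.962529182434082) [[-0.1029 -0.0791]]
(330.0, 238.0, 9.219644546508789) [[-0.061   0.0944]]
(387.0, 234.5, 9.013978004455566) [[0.0084 0.1672]]
[[-0.11537005 -0.01662213]]
(array([ 0.04829804, -0.07980868,  0.08046705]), np.float64(0.055462404664393304))
```

Cap b is in at about (0.069, -0.003), as planned. Cap a is next.

```bash
python3 -m pendant '[[[0.026,-0.04,0,0,0,0,0],[0.026,-0.04,0,0,0,0,0],[0,0,0.03,0,0,0,0],[0,0,0.03,0,0,0,0],[0,0,0.012,0,0,0,0],[0,0,0.0085,0,0,0,0],[0,0,0,0,0,0,0],[-0.004,0,0,0,0,0,0],[-0.006,0,0,0,0,0,0],[-0.008,0,0,0,0,0,0],[-0.008,0,0,0,0,0,0],[-0.008,0,0,0,0,0,0],[-0.008,0,0,0,0,0,0],[-0.008,0,0,0,0,0,0],[-0.008,0,0,0,0,0,0],[0,0,0,0,0,0,0]]]'
python3 - <<'E'
from h import *; from station import eyes,monitor
F=np.load("fence.npz");O,y=F["O"],float(F["yaw"])
e=eyes.snapshot("side"); s=monitor.sense()
print("tcp",tofence(s["tcp_pos"],O,y),s["tcp_pos"])
cv2.imwrite("pics/c3.png",cv2.resize(e["pixels"][180:410,180:460,::-1],None,fx=2,fy=2))
E
```

```text
t: 10.8
tcp_pos: [0.3885, 0.3172, 0.0193]
tool_rot: [0.41, 0.912, 0.0, 0.0]
force: [-0.3, -0.5, -0.0]
finger_gap: -0.001
gripper_force: 0.0
tcp [[-0.09400407 -0.07690567]] [0.38820666 0.31737755 0.01924152]
```

View pics/c3.png

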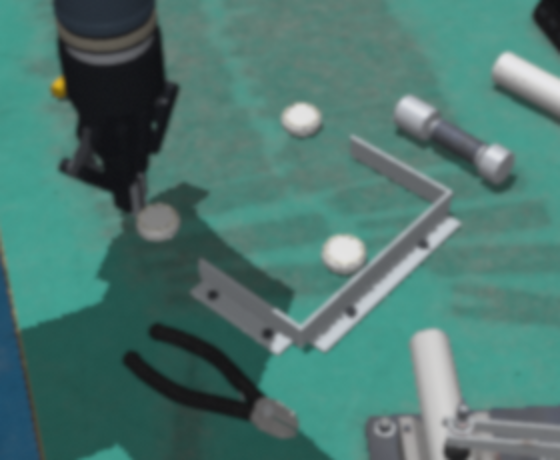

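Cap a (about (158,222) in the crop) is squarely ahead of the fingertips, and its path clears the wall end at (203,265). Continuing.

```bash
python3 -m pendant '[[[-0.004,0,0,0,0,0,0],[-0.008,0,0,0,0,0,0],[-0.008,0,0,0,0,0,0],[-0.008,0,0,0,0,0,0],[-0.008,0,0,0,0,0,0],[-0.008,0,0,0,0,0,0],[-0.008,0,0,0,0,0,0],[-0.008,0,0,0,0,0,0],[-0.008,0,0,0,0,0,0],[-0.008,0,0,0,0,0,0],[-0.008,0,0,0,0,0,0],[-0.008,0,0,0,0,0,0],[-0.008,0,0,0,0,0,0],[-0.008,0,0,0,0,0,0],[-0.008,0,0,0,0,0,0],[-0.008,0,0,0,0,0,0],[-0.008,0,0,0,0,0,0],[-0.008,0,0,0,0,0,0],[-0.004,0,0,0,0,0,0],[0,0,0,0,0,0,0]]]'
python3 -m pendant '[[[0.01,0,0,0,0,0,0],[0.02,0,0,0,0,0,0],[0.01,0,-0.05,0,0,0,0],[0.05,0,-0.03,0,0,0,0],[0.06,0,0,0,0,0,0],[0.05,0,0,0,0,0,0],[0,0,0,0,0,1,0],[0,0,0,0,0,1,0],[0,0,0,0,0,1,0],[0,0,0,0,0,1,0],[0,0,0,0,0,1,0],[0,0,0,0,0,0.73,0],[0,0,0,0,0,0,0]]]'
python3 - <<'E'
from h import *; from station import eyes,monitor
F=np.load("fence.npz");O,y=F["O"],float(F["yaw"])
e=eyes.snapshot("side"); s=monitor.sense()
for c in caps(e,(200,220,400,345)): print(c[:3],tofence(c[3],O,y).round(4))
print(tofence(s["tcp_pos"],O,y))
print(goto(s,F,(-.0605,.0945),np.arctan2(-.0595,.1105),.042,.0195))
E
```

```text
t: 12.85
tcp_pos: [0.4649, 0.2314, 0.0193]
tool_rot: [0.41, 0.912, 0.0, 0.0]
force: [-0.1, 0.3, 0.0]
finger_gap: -0.003
gripper_force: 0.0
t: 14.15
tcp_pos: [0.3562, 0.3518, 0.0832]
tool_rot: [0.692, 0.722, -0.001, -0.0]
force: [0.0, -0.3, -0.6]
finger_gap: 0.003
gripper_force: 0.0
(320.43865966796875, 315.7576599121094, 10.796858787536621) [[ 0.0458 -0.051 ]]
(351.0, 304.5, 10.594910621643066) [[ 0.0661 -0.0025]]
(372.0, 318.5, 37.13835525512695) [[ 0.1083 -0.0037]]
(330.0, 238.0, 9.219644546508789) [[-0.061   0.0944]]
(387.0, 234.0, 9.055485725402832) [[0.0076 0.1683]]
[[-0.13971135 -0.08670355]]
(array([0.07233524, 0.24656497, 0.07945214]), np.float64(0.013537323954067778))
```

Cap a is in at (0.046, -0.051). Moving to cap c.

```bash
python3 -m pendant '[[[0.0145,0.0493,0,0,0,0,0],[0.0145,0.0493,0,0,0,0,0],[0.0145,0.0493,0,0,0,0,0],[0.0145,0.0493,0,0,0,0,0],[0.0145,0.0493,0,0,0,0,0],[0,0,0.03,0,0,0,0],[0,0,0.03,0,0,0,0],[0,0,0.012,0,0,0,0],[0,0,0.0075,0,0,0,0],[0,0,0,0,0,0,0],[-0.004,0,0,0,0,0,0],[-0.006,0,0,0,0,0,0],[-0.008,0,0,0,0,0,0],[-0.008,0,0,0,0,0,0],[-0.008,0,0,0,0,0,0],[-0.008,0,0,0,0,0,0],[0,0,0,0,0,0,0]]]'
python3 - <<'E'
from h import *; from station import eyes,monitor
F=np.load("fence.npz");O,y=F["O"],float(F["yaw"])
e=eyes.snapshot("side"); s=monitor.sense()
print("tcp",tofence(s["tcp_pos"],O,y),s["tcp_pos"])
cv2.imwrite("pics/c4.png",cv2.resize(e["pixels"][180:410,180:460,::-1],None,fx=2,fy=2))
E
```

```text
t: 15.9
tcp_pos: [0.554, 0.3821, 0.0197]
tool_rot: [0.693, 0.721, -0.001, -0.0]
force: [0.2, -0.9, 0.4]
finger_gap: -0.001
gripper_force: 0.0
tcp [[-0.06554934  0.09896462]] [0.55398847 0.3826188  0.01959364]
```

View pics/c4.png

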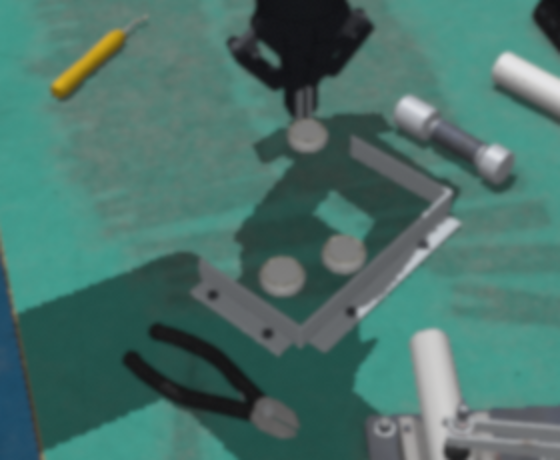

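Cap c (about (307,135) in the crop) is centred ahead of the fingertips and heading clear of the wall end at (352,140). Continuing, then retreating.

```bash
python3 -m pendant '[[[-0.004,0,0,0,0,0,0],[-0.008,0,0,0,0,0,0],[-0.008,0,0,0,0,0,0],[-0.008,0,0,0,0,0,0],[-0.008,0,0,0,0,0,0],[-0.008,0,0,0,0,0,0],[-0.008,0,0,0,0,0,0],[-0.008,0,0,0,0,0,0],[-0.008,0,0,0,0,0,0],[-0.008,0,0,0,0,0,0],[-0.008,0,0,0,0,0,0],[-0.008,0,0,0,0,0,0],[-0.008,0,0,0,0,0,0],[-0.008,0,0,0,0,0,0],[-0.008,0,0,0,0,0,0],[-0.006,0,0,0,0,0,0],[0,0,0,0,0,0,0]]]'
python3 -m pendant '[[[0.01,0,0,0,0,0,0],[0.02,0,0,0,0,0,0],[0.01,0,-0.05,0,0,0,0],[0.05,0,-0.03,0,0,0,0],[0.06,0,0,0,0,0,0],[0.06,0,-0.02,0,0,0,0],[0.06,0,-0.02,0,0,0,0],[0.03,0,-0.03,0,0,0,0],[0,0,0,0,0,0,0],[0,0,0,0,0,0,0]]]'
python3 - <<'E'
from h import *; from station import eyes,monitor
F=np.load("fence.npz");O,y=F["O"],float(F["yaw"])
for n,b in (("side",(250,220,400,345)),("top",(300,190,420,300))):
    e=eyes.snapshot(n)
    for c in caps(e,b): print(n,c[:3],tofence(c[3],O,y).round(4))
    cv2.imwrite(f"pics/{n}9.png",e["pixels"][:,:,::-1])
E
```

```text
t: 17.65
tcp_pos: [0.558, 0.2852, 0.0197]
tool_rot: [0.693, 0.721, -0.0, -0.0]
force: [-0.5, 0.2, 0.1]
finger_gap: 0.005
gripper_force: 0.0
t: 18.65
tcp_pos: [0.5472, 0.5263, 0.1396]
tool_rot: [0.692, 0.722, 0.0, 0.0]
force: [-0.1, -1.3, -0.3]
finger_gap: -0.0
gripper_force: 0.0
side (351.0, 305.0, 10.440406799316406) [[ 0.0668 -0.0033]]
side (372.0, 318.5, 37.13835525512695) [[ 0.1083 -0.0037]]
side (352.0, 285.0, 9.486932754516602) [[0.0405 0.0312]]
side (387.4117736816406, 234.0, 8.646349906921387) [[0.0082 0.1687]]
top (389.9285583496094, 268.5, 10.70247745513916) [[ 0.0489 -0.0508]]
top (386.3272399902344, 235.9764404296875, 11.103269577026367) [[ 0.0696 -0.0033]]
top (359.5, 225.5, 11.068072319030762) [[0.0409 0.0319]]
top (400.5, 221.0, 36.10065460205078) [[0.1012 0.0066]]
```

View pics/side9.png

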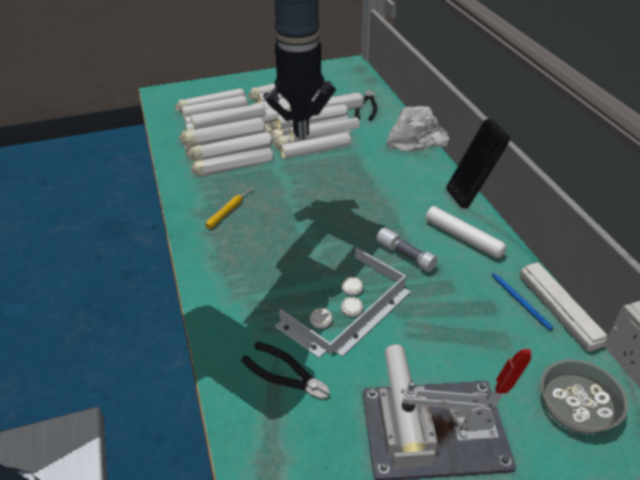

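All three caps lie flat inside the fence, at about (320,318), (351,306) and (352,286). Each is at least 20 mm inside the mouth. The bystanders have not moved, and the arm is clear.

```bash
python3 -c "
from station import job
print(job.sign_off())"
```

```text
the job is handed in; nothing more can be done
None
```

All three caps were swept flat and wholly inside the catch fence at about 19 s of the 51 s allowed, the gauge, deburring tool and nippers look unmoved, and the job is handed in; sign-off returned no verdict.

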